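Shut the air outlet with the hook pole

TASK

The cupboards are about to be sprayed, so shut the air outlet on the worktop: take the hook pole, put its hook through the ring eye on the edge of the raised flap, and swing the flap fully shut by its ring without slamming it. Work the flap only with the pole, never with the hand, then unhook the pole and lay it flat on the worktop without dropping it. Leave the other things where they are.

Things in the scene. Friction and masses are not known exactly. Their poses are not given: they have to be found in the camera images.
- pole_grip (a point): Middle of the pole's black rubber grip, half-way up (12 mm above the worktop at the start). Grip: square bar 24 x 24 mm, 110 mm long (55 mm each way). Bare aluminium bar 22 x 22 mm goes on to 170 mm behind and 110 mm ahead, then an 8 mm dark steel rod to 160 mm ahead, where it turns square into the hook. x: along the pole to the hook; y: the way the prong points; z: up as it lies.
- hook_mid (a point): Middle of the prong of the hook pole, on its axis, 160 mm ahead of and 28 mm to the side (+y) of pole_grip. The prong is 8 mm thick; its tip is 28 mm further on along y, the rod of the pole 28 mm back. Axes as pole_grip.
- eye (a point): Centre of the dark steel ring eye standing out from the middle of the flap's free edge: hole 32 mm across, bar 7 mm thick, outside 46 mm. It is 24 mm beyond the edge, 174 mm from the hinge line, and turns with the flap. y is the hole's axis, parallel to the hinge line: a prong laid along y, from either side, goes through and can stay in it for the whole swing.
- hinge (a point): Middle of the flap's hinge line, on the top rim of the air outlet, 140 mm above the worktop. The outlet is a fixed white box, x -150 to 0 mm and y -130 to 130 mm from this point, 140 mm high, with an aluminium duct on its +x side (out to 130 mm). y: along the hinge line; -x: across the box towards the side where the ring ends up; z: up.
- flap (a joint): Angle (rad) of the flap, a white plate 150 mm from hinge to free edge, 260 mm along the hinge, 8 mm thick. 0: shut, flat on the box; 1.57: upright; starts at 1.15 to 1.7. At angle q the ring's centre is 174 mm x cos q from the hinge line along the hinge's -x and 174 mm x sin q (+ 4 mm x cos q) above it. Stiff hinge: it stays where it is left; 1 to 3 N at the ring moves it.
- pole: The hook pole, a straight square bar lying flat on the worktop, 340 mm long, about 0.22 kg, balanced a little behind the grip's middle; its hook is a straight prong pointing sideways, level as the pole lies. Origin 12 mm below pole_grip, same axes.
- drink_bottle_mid (a point): Bystander, to be left alone: clear drinking bottle with a black cap, 66 mm across, 200 mm tall. The point is on its middle, 100 mm above its foot.
- paper_cup_mid (a point): Bystander, to be left alone: white cup, 72 mm across, 85 mm tall. The point is on its middle, 42 mm above its foot.
- spray_bottle_mid (a point): Bystander, to be left alone: white trigger spray bottle with a green head, 84 mm across, 195 mm tall. The point is on its middle, 90 mm above its foot.
- tape_roll_mid (a point): Bystander, to be left alone: cardboard-coloured roll of tape, 100 mm across, 45 mm tall, lying flat. The point is on its middle, 22 mm above its foot.
- mug_mid (a point): Bystander, to be left alone: white mug, 80 mm across, 90 mm tall. The point is on its middle, 45 mm above its foot.
- padlock_mid (a point): Bystander, to be left alone: brass padlock, about 80 by 45 mm, 22 mm high, lying flat. The point is on its middle, 11 mm above its foot.

How it is judged:
By the outcome, as a careful person would: the job done as asked, in the order asked, and still so for the second after the job is handed in, with the robot touching nothing.
It also fails if it takes over 64 s, if anything falls off the work surface, if the arm or the gripper's body presses on something with over 40 N, if the wrist force passes 120 N, or if a joint passes its speed limit or range.

ROBOT

A 6-joint arm with a two-finger parallel gripper is mounted at the origin on the work surface. World frame = base frame: x ahead of the robot, y to its left, z up, the work surface at z = 0. Lengths are in m, angles in rad, forces in N, time in s.
With the tool pointing down it reaches from about 0.325 to 0.775 m from the base axis. Payload 9.3 kg.
Tool frame: the origin (TCP) lies midway between the tips of the shut fingers; the grasp point (between the pads) lies 19 mm behind it; z points along the fingers, y is the direction in which the jaws open and shut (so a half turn about z gives the same grasp; the last joint's range is limited). The gripper opens to 85 mm and grips with 20 to 120 N. Pads are 22 mm wide; open, the fingers measure 114 mm over their backs; the gripper's body (76 mm by 85 mm) begins 54 mm behind the grasp point. The pads swing forward as they close: fully open they stand 13 mm farther back than shut.
Start: joints at [1.144, 0.259, 0.021, 1.334, 0, 1.418], TCP at [0.149, 0.53, 0.231] pointing down, gripper open.
Joint ranges: [-3.04, 3.04], [-0.91, 1.82], [-1.04, 1.36], [-1.92, 1.95], [-1.52, 1.45], [-3.14, 3.14]. Speed limits (rad/s): [2.22, 2.22, 2.79, 3.14, 3.14, 3.14].

INTERFACE

Orientations are given as a unit quaternion [w, x, y, z].
In Python, from station import state, vision, manip gives the robot as it stands.
- The arm moves only by the tool servo_tool, never from a script. Its argument "moves" is a list that holds one entry, the list of rows, each a list of 4 numbers: the shift along the tool's x, y, z in cm, then the turn about the tool's z in degrees. In form: [[[x, y, z, turn], ...]]. A call has 1 to 20 rows; each row is the pose to reach, as a shift and turn from the pose commanded when the call began, along the tool's axes at that moment; what a row does not reach only later rows make up. A row lasts 1/12 s, in which the tool goes at most 41.7 mm and 7.16 degrees, less where a joint would pass 70% of its speed; a pose out of reach is approached as far as the arm can. A call with a gripper value outside its range is refused whole. "grip" is the gripper command: -1 is shut, 1 is fully open, values between are in proportion, set as the call begins (left out, the last holds). The fingers move at their own pace and stop on an object; the grip force is fixed at half the most. Time passes only in rows, so rows that repeat a pose let the fingers close. It gives the time, the measured TCP pose, the force and the opening at its end, in the units of the state.
- state(): the state, without advancing time (a new reading comes with each control period).
- vision.read_camera(name): name is "side" or "top"; returns the picture (420x560x3 uint8, blue, green, red); there is no depth.
- vision.camera_info(name): a dict with "intrinsics" (3x3 intrinsics, pixels), "D" ([k1, k2, p1, p2, k3] as OpenCV has them; the pictures are not rectified), "origin" and "attitude" of the camera in the world. Camera axes: x right, y up, looking along -z (the intrinsics and any distortion apply to the point x, -y, -z); pixel columns grow to the right and rows downward; lengths in m; the calibration is good to about 2 mm. A picture is of the moment at which its call begins. camera_info takes no time and is no camera call.
- manip.job_done(): hands the job in, once; it reports no verdict.
The state is a dict: "t": time; "joint_pos": joint angles; "qd": joint speeds; "effort": joint torques, N m; "position": TCP position; "ee_rot": TCP orientation; "contact_force": force on the tool from outside, world axes, zero at the start; "torque": the same for the moment, N m; "width": finger opening in m.
Only numpy, scipy, OpenCV 4.12 (cv2) and the standard library are available. Lean on these libraries where they do the work, as an engineer would, in place of code of your own. Each camera call takes 0.05 s, during which the arm holds its last target. There are 200 camera calls.

## Working session

There is one attempt and no reset: what is moved stays moved. The work goes in short steps, Python scripts to look and compute and a tool call to move; the robot and the scene stay as the last step left them, time stands still between calls to the robot, and variables do not carry over. Pictures are saved under pics/ and viewed, about 8 in all and at most 12, crops included, and the job is handed in when it is done.

Besides the shell and the picture viewer there is one more tool, called in YAML: its name, and indented under it one key for each argument. servo_tool: Moves the arm, as the interface text tells. Its arguments: {"type":"object","properties":{"moves":{"type":"array"},"grip":{"type":"number"}},"required":["moves"]}

```bash
ls; mkdir -p pics
cat > h.py <<'E'
import numpy as np, cv2
from station import state, vision, manip
from scipy.spatial.transform import Rotation as R
def cam(n):
    c=vision.camera_info(n); a=np.array(c["attitude"],float)
    A=a if a.shape==(3,3) else R.from_quat(a[[1,2,3,0]]).as_matrix()
    return np.array(c["intrinsics"],float),np.array(c["D"],float),np.array(c["origin"],float),A
def ray(n,p):
    K,D,o,A=cam(n); u=cv2.undistortPoints(np.array(p,float).reshape(-1,1,2),K,D).reshape(-1,2)
    d=np.c_[u[:,0],-u[:,1],-np.ones(len(u))]@A.T
    return o,d/np.linalg.norm(d,axis=1)[:,None]
def onz(n,p,z):
    o,d=ray(n,p); return o+d*((z-o[2])/d[:,2])[:,None]
def tri(ps,pt):
    o1,d1=ray("side",ps);o2,d2=ray("top",pt);d1=d1[0];d2=d2[0]
    s=np.linalg.lstsq(np.c_[d1,-d2],o2-o1,rcond=None)[0]
    a=o1+s[0]*d1;b=o2+s[1]*d2; return (a+b)/2,np.linalg.norm(a-b)
def proj(n,P):
    K,D,o,A=cam(n); c=(np.atleast_2d(P)-o)@A; c=c*[1,-1,-1]
    return cv2.projectPoints(c,np.zeros(3),np.zeros(3),K,D)[0].reshape(-1,2)
def snap(n,f):
    im=vision.read_camera(n); cv2.imwrite(f"pics/{f}.png",im); return im
E
python3 - <<'E'
from h import *
for n in("side","top"):
    snap(n,n+"0"); print(n,vision.camera_info(n))
print(state())
E
```

```text
pics
side {'intrinsics': array([[415.16514131,   0.        , 282.29084409],
       [  0.        , 415.16514131, 210.04222982],
       [  0.        ,   0.        ,   1.        ]]), 'D': array([0.00447458, 0.        , 0.        , 0.        , 0.        ]), 'origin': array([ 0.15554807, -0.70762195,  0.91716398]), 'attitude': array([ 0.89336425,  0.34768682, -0.09791357, -0.26725852])}
top {'intrinsics': array([[530.97298326,   0.        , 276.93613157],
       [  0.        , 530.97298326, 208.4147875 ],
       [  0.        ,   0.        ,   1.        ]]), 'D': array([-0.01336594,  0.        ,  0.        ,  0.        ,  0.        ]), 'origin': array([ 0.2310717 , -0.08157442,  1.69046051]), 'attitude': array([ 0.71231012,  0.06734016, -0.06533583, -0.69556511])}
{'t': 0.1, 'joint_pos': array([ 1.14439476e+00,  2.59135175e-01,  2.08510910e-02,  1.33372553e+00,
       -1.94641018e-06,  1.41816403e+00]), 'qd': array([-0.0002208 , -0.00113336,  0.00110134,  0.00069955,  0.00100596,
       -0.00081968]), 'effort': array([ 3.32002732e-03, -5.56697595e+01,  3.45069730e+01,  1.16435322e-02,
       -1.53754759e-04,  1.09754356e-05]), 'position': array([0.14861453, 0.52927577, 0.23073231]), 'ee_rot': array([-1.72257006e-04,  1.36457532e-01,  9.90645736e-01, -5.81672245e-04]), 'contact_force': array([-0.07020084, -0.09074938,  0.12011744]), 'torque': array([-0.06067027, -0.01967362, -0.03652064]), 'width': 0.08514399669668721}
```

View pics/side0.png

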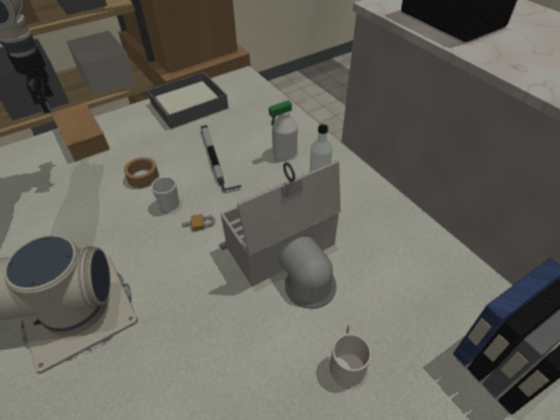

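View pics/top0.png

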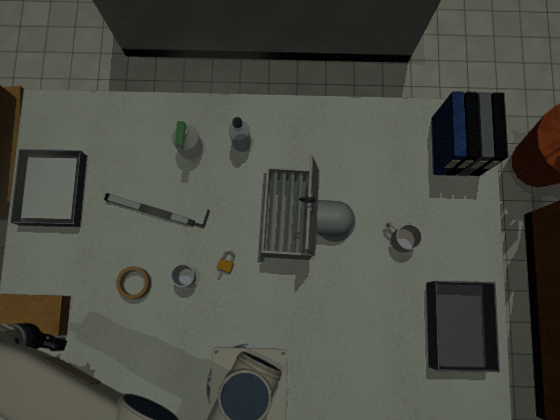

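The side view shows the flap raised, with its ring near (289,172), and the pole between (205,128) and (240,188). In the top view the pole runs (106,198)→(203,226) with its prong pointing to +X at (207,210). The ring is near (308,199) and the box is at about x 262-316. Next I'll zoom in on these.

Run:
```python
from h import *
t=cv2.imread("pics/top0.png");s=cv2.imread("pics/side0.png")
r=lambda im,x,y,w,h,k:cv2.convertScaleAbs(cv2.resize(im[y:y+h,x:x+w],None,fx=k,fy=k,interpolation=cv2.INTER_CUBIC),alpha=1.6)
a=r(t,95,180,130,60,6)      # 780x360
b=r(t,255,150,65,40*2,3); b2=r(s,215,150,130,80,3) # 
c=np.zeros((600,800,3),np.uint8);c[:360,:780]=a;c[360:,:195]=b;c[360:,200:590]=b2
cv2.imwrite("pics/z1.png",c)
```

```text
(no output)
```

View pics/z1.png

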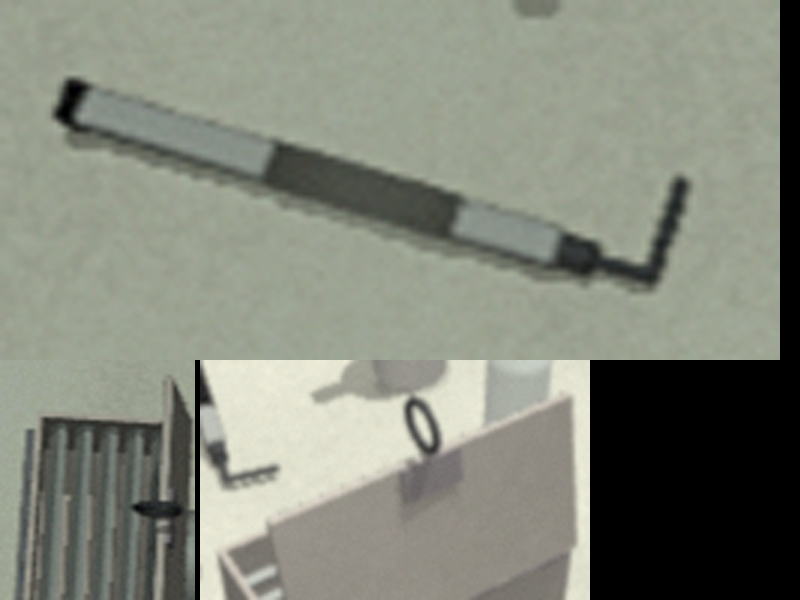

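The grip's centre is at top (155.5,211.5) and its ends are at (140,207) and (171,216). The ring's centre is at top (307.3,199.7) and side (289,172). I'll triangulate these and zoom in on the box to get its yaw.

Run:
```python
from h import *
g=onz("top",[(155.3,211.3)],.02)[0]; gz=onz("top",[(139.8,206.7),(170.8,216)],.024); 
d=gz[1]-gz[0]; print("grip",g,"len",np.linalg.norm(d),"yaw",np.degrees(np.arctan2(d[1],d[0])))
h=onz("top",[(203.5,225),(208.5,210)],.012); print("prong",h)
t=onz("top",[(106,197)],.024);print("tail",t)
e,err=tri((289,172),(307.3,199.7)); print("eye",e,err)
print("farcorner",tri((338.3,161.7),(310.7,155.7)))
t=cv2.imread("pics/top0.png");s=cv2.imread("pics/side0.png")
r=lambda im,x,y,w,h,k:cv2.convertScaleAbs(cv2.resize(im[y:y+h,x:x+w],None,fx=k,fy=k,interpolation=cv2.INTER_CUBIC),alpha=1.6)
c=np.zeros((600,800,3),np.uint8);c[:,:375]=r(t,250,147,75,120,5);c[:480,400:]=r(s,215,160,100,120,4)[:, :400]
cv2.imwrite("pics/z2.png",c)
```

```text
grip [0.52999303 0.31612374 0.02      ] len 0.10490925087704518 yaw -105.37212690373092
prong [[0.4905732  0.16067548 0.012     ]
 [0.5397423  0.14700913 0.012     ]]
tail [[0.57216523 0.47693503 0.024     ]]
eye [ 0.52131506 -0.15550099  0.31090336] 0.005371587484887843
farcorner (array([ 0.65083062, -0.1650238 ,  0.28424565]), np.float64(0.006046488234543735))
```

View pics/z2.png

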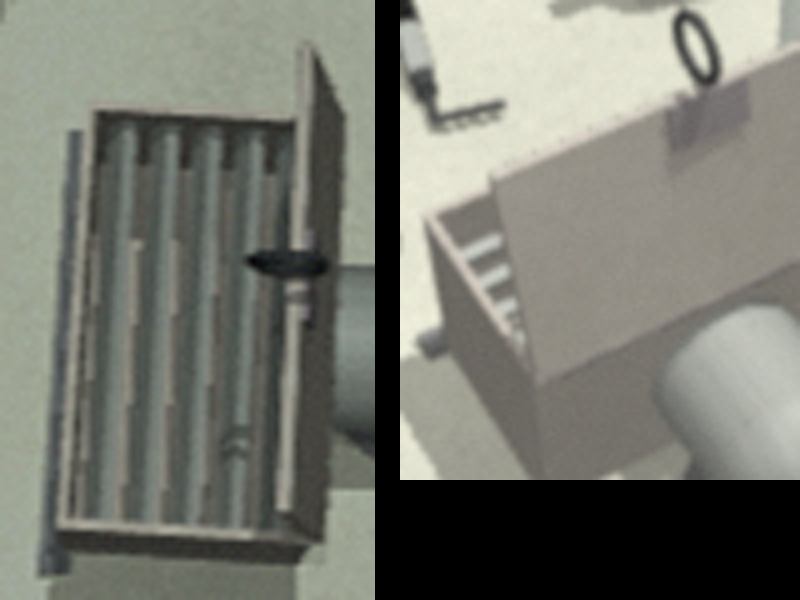

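Run:
```python
from h import *
c=onz("top",[(268.6,169),(262,252),(313.7,256)],.14); print("rim",c); d=c[0]-c[1]
L=np.linalg.norm(d);d/=L;print("len",L,"yaw of +hinge y",np.degrees(np.arctan2(d[1],d[0])))
n=np.array([d[1],-d[0],0])  # hinge +x
m=(c[0]+c[1])/2; hin=m+.15*n; print("hinge",hin)
e=tri((289,172),(307.3,199.7))[0]; v=e-hin
print("along hy",v@d,"hx",v@n,"z",v[2],"r",np.hypot(v@n,v[2]),"q",np.degrees(np.arctan2(v[2],-v@n)))
for q in np.radians([85,90,95]):
  P=hin-n*.174*np.cos(q)+[0,0,.174*np.sin(q)+.004*np.cos(q)]; print(np.degrees(q),P,proj("top",P),proj("side",P))
print("bar",tri((223,245.5),(260,260)))
print("cup rim etc",onz("top",[(184,272),(133,283),(226,264),(188,140),(240,128)],.08))
```

```text
rim [[ 0.64616428 -0.04560241  0.14      ]
 [ 0.39495999 -0.03300441  0.14      ]
 [ 0.38683047 -0.18441801  0.14      ]]
len 0.2515199943802338 yaw of +hinge y -2.8710023957841115
hinge [ 0.51304901 -0.18911513  0.14      ]
along hy 0.00657203003234389 hx -0.03398597532536629 z 0.17090335707002363 r 0.17424983207056585 q 78.7528431311704
85.0 [ 0.51380859 -0.17396907  0.3136865 ] [[314.70421585 201.49442577]] [[289.67281583 177.63395377]]
90.0 [ 0.51304901 -0.18911513  0.314     ] [[320.43509507 201.88534125]] [[293.38955515 181.79111929]]
95.0 [ 0.51228943 -0.2042612   0.31298925] [[326.12459632 202.37571187]] [[297.17510339 186.49342664]]
bar (array([ 0.38805859, -0.02412523,  0.00374273]), np.float64(0.008806846893251034))
cup rim etc [[0.3351056  0.20268951 0.08      ]
 [0.29839192 0.35454396 0.08      ]
 [0.3622826  0.07680535 0.08      ]
 [0.75105023 0.21355316 0.08      ]
 [0.7946944  0.05033524 0.08      ]]
```

Eye radius 174 mm and height both check out: q≈79°, hinge yaw −2.9°, prong yaw −15.4°. I'm moving above the grip now, 42.5 cm along tool −x and 10.2 along −y, with a turn of about −90°.

servo_tool:
  moves:
    - [[-2,-0.5,0,-5],[-5,-1.2,0,-10],[-8,-2,0,-15],[-11,-2.7,0,-20],[-14,-3.4,0,-26],[-17,-4.1,0,-32],[-20,-4.8,0.5,-38],[-23,-5.5,1,-44],[-26,-6.2,2,-50],[-29,-7,3,-56],[-32,-7.7,4,-62],[-35,-8.4,5,-68],[-38,-9.1,6,-74],[-40,-9.6,7,-80],[-41.5,-10,8,-86],[-42.5,-10.2,9,-90],[-42.5,-10.2,10,-90.3],[-42.5,-10.2,10,-90.3],[-42.5,-10.2,10,-90.3]]
  grip: 1

```text
t: 1.68
position: [0.5294, 0.3165, 0.1307]
ee_rot: [-0.001, -0.605, 0.796, 0.0]
contact_force: [0.0, -0.4, -0.5]
width: 0.0853
```

```bash
cat >> h.py <<'E'
def pose():
    s=state(); return np.array(s["position"]),R.from_quat(np.array(s["ee_rot"])[[1,2,3,0]]).as_matrix(),s
def shift(d):  # world displacement (m) -> tool cm
    return np.round(100*pose()[1].T@np.array(d),2)
E
python3 - <<'E'
from h import *
p,M,s=pose(); print(p,M.round(3),s["joint_pos"].round(2),s["t"])
print("tool y yaw",np.degrees(np.arctan2(M[1,1],M[0,1])), shift(np.array([.530,.3161,.005])-p))
t=snap("top","t1");s=snap("side","s1")
c=np.zeros((600,800,3),np.uint8)
r=lambda im,x,y,w,h,k:cv2.convertScaleAbs(cv2.resize(im[y:y+h,x:x+w],None,fx=k,fy=k,interpolation=cv2.INTER_CUBIC),alpha=1.5)
c[:360,:480]=r(t,95,150,120,90,4);c[:600,490:800]=r(s,165,70,310//4+1,150,4)[:600,:310]
cv2.imwrite("pics/z3.png",c)
E
```

```text
[0.52936362 0.31652744 0.13072316] [[-0.267 -0.964 -0.002]
 [-0.964  0.267 -0.001]
 [ 0.001  0.001 -1.   ]] [ 0.4   0.42 -0.    1.15  0.   -0.9 ] 1.6833
tool y yaw 164.48976806581962 [ 1.000e-02 -9.000e-02  1.257e+01]
```

View pics/z3.png

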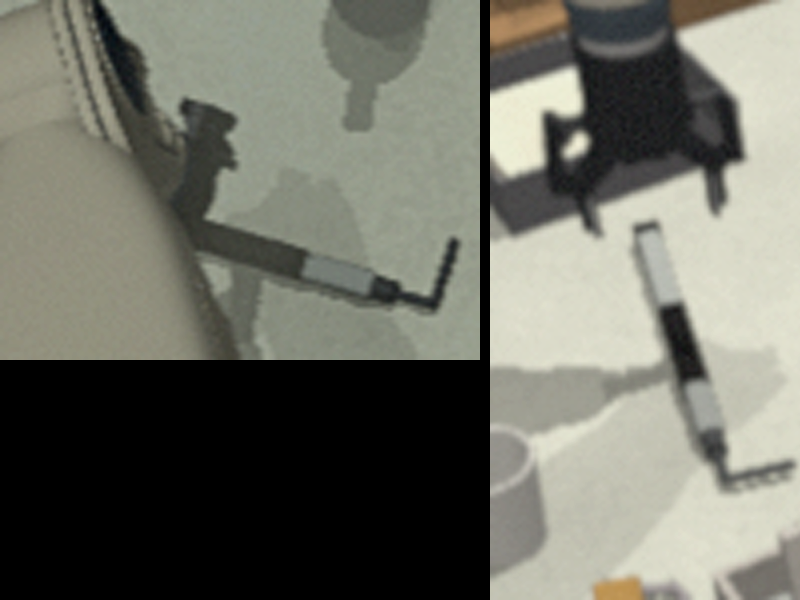

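The fingers straddle the pole in line, and in the side view the grip is at about (213.7,156.2). I'm descending 12.6 cm and cross-checking on the way.

servo_tool:
  moves:
    - [[0,0,2,0],[0,0,5,0],[0,0,8,0],[0,0,9.5,0],[0,0,10,0],[0,0,10,0],[0,0,10,0]]

```text
t: 2.37
position: [0.5307, 0.317, 0.0326]
ee_rot: [0.001, -0.606, 0.795, -0.0]
contact_force: [-0.7, 0.3, 0.4]
width: 0.0852
```

Run:
```python
from h import *
p,M,s=pose(); print(p,s["contact_force"].round(1)); g=onz("side",[(213.5,156)],.02)[0]; print("side grip",g, shift(np.array([g[0],g[1],.004])-p))
```

```text
[0.53068988 0.3170204  0.03262134] [-0.7  0.3  0.4]
side grip [0.53570983 0.31352748 0.02      ] [ 0.21 -0.57  2.86]
```

servo_tool:
  moves:
    - [[0,-0.2,1,0],[0.1,-0.3,2,0],[0.1,-0.3,2.6,0],[0.1,-0.3,2.8,0],[0.1,-0.3,2.8,0],[0.1,-0.3,2.8,0]]

```text
t: 2.87
position: [0.5329, 0.3146, 0.0032]
ee_rot: [-0.0, -0.606, 0.795, 0.0]
contact_force: [0.1, -0.1, 0.5]
width: 0.0854
```

servo_tool:
  moves:
    - [[0,0,0,0],[0,0,0,0],[0,0,0,0],[0,0,0,0],[0,0,0,0],[0,0,0,0],[0,0,0,0],[0,0,0,0],[0,0,0,0],[0,0,0,0]]
  grip: -1

```text
t: 3.7
position: [0.5332, 0.3147, 0.0037]
ee_rot: [0.0, -0.606, 0.795, -0.0]
contact_force: [-0.6, -0.1, 5.0]
width: 0.0226
```

The pole is gripped (22.6 mm). I'm lifting it 30 cm and turning −12.5° to align the prong with the hinge axis.

servo_tool:
  moves:
    - [[0,0,-0.3,0],[0,0,-1,0],[0,0,-2,0],[0,0,-4,0],[0,0,-6,-1],[0,0,-8,-2],[0,0,-10,-3],[0,0,-12,-4],[0,0,-14,-5],[0,0,-16,-6],[0,0,-18,-7],[0,0,-20,-8],[0,0,-22,-9],[0,0,-24,-10],[0,0,-26,-11],[0,0,-28,-12],[0,0,-29.2,-12.5],[0,0,-30,-12.5],[0,0,-30,-12.5],[0,0,-30,-12.5]]

```text
t: 5.37
position: [0.5328, 0.3146, 0.3032]
ee_rot: [0.0, -0.689, 0.725, 0.0]
contact_force: [0.6, -0.8, -2.2]
width: 0.0227
```

Run:
```python
from h import *
p,M,s=pose(); print(p,s["width"],s["joint_pos"].round(2),s["contact_force"].round(1)); print("px",M[:,0],"py",-M[:,1], shift(np.array([.4165,.010,.303])-p))
```

```text
[0.532816   0.31461044 0.30322049] 0.022738067317159473 [ 0.4   0.38  0.37  1.57  0.   -1.12] [ 0.6 -0.8 -2.2]
px [-5.07169497e-02 -9.98713066e-01 -5.34915935e-05] py [ 9.98713066e-01 -5.07169519e-02  4.10502852e-05] [3.101e+01 1.007e+01 2.000e-02]
```

servo_tool:
  moves:
    - [[1,1,0,0],[2.5,2.5,0,0],[4,4,0,0],[6,5.5,0,0],[8,7,0,0],[10,8.5,0,0],[12,9.5,0,0],[14,10.1,0,0],[16,10.1,0,0],[18,10.1,0,0],[20,10.1,0,0],[22,10.1,0,0],[24,10.1,0,0],[26,10.1,0,0],[28,10.1,0,0],[29.5,10.1,0,0],[30.5,10.1,0,0],[31,10.1,0,0],[31,10.1,0,0],[31,10.1,0,0]]

```text
t: 7.03
position: [0.4164, 0.0104, 0.303]
ee_rot: [-0.0, -0.689, 0.725, 0.0]
contact_force: [1.0, 0.3, -2.2]
width: 0.0226
```

Run:
```python
from h import *
p,M,s=pose(); print(p,s["width"],s["joint_pos"].round(2),s["contact_force"].round(1))
t=snap("top","t2");s=snap("side","s2")
hk=p+M@[.16,-.028,-.008]
for n in("top","side"): print(n,"hook pred",proj(n,hk),"tip",proj(n,hk-M[:,1]*.028),"corner",proj(n,hk+M[:,1]*.028))
c=np.zeros((600,800,3),np.uint8)
r=lambda im,x,y,w,h,k:cv2.convertScaleAbs(cv2.resize(im[y:y+h,x:x+w],None,fx=k,fy=k,interpolation=cv2.INTER_CUBIC),alpha=1.5)
c[:600,:400]=r(t,250,160,80,120,5);c[:600,400:]=r(s,225,140,80,120,5)
cv2.imwrite("pics/z4.png",c)
```

```text
[0.41635109 0.01038929 0.30300231] 0.022585632360125348 [-0.18  0.02 -0.09  1.47  0.   -1.7 ] [ 1.   0.3 -2.2]
top hook pred [[305.50083931 230.48079073]] tip [[306.18794699 219.98498055]] corner [[304.80827879 241.0550307 ]]
side hook pred [[252.56050362 186.45623191]] tip [[264.35915889 181.69645127]] corner [[240.50541795 191.31915222]]
```

View pics/z4.png

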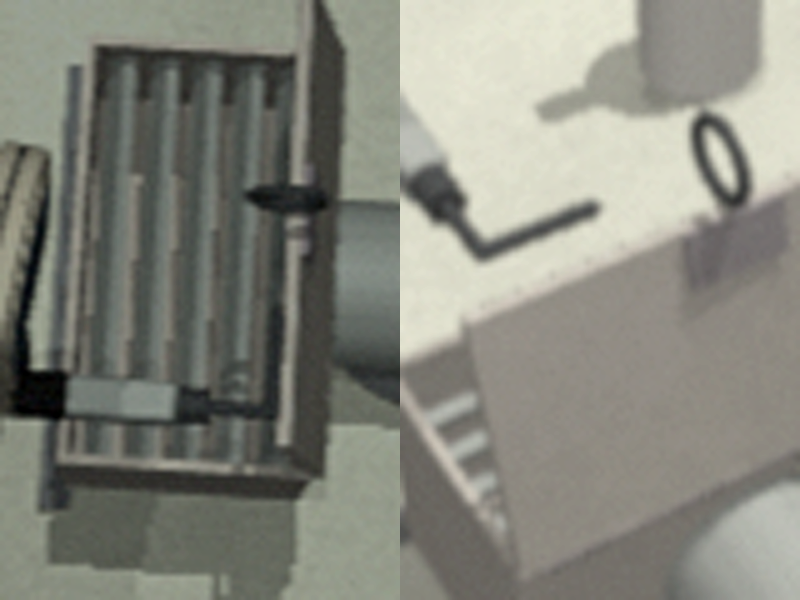

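The hook shows up within 1 px of its predicted position in both views, and the prong's axis runs through the ring centre: side (289,172), top (307.3,199.7). I'm inserting 8.4 cm along tool −y.

servo_tool:
  moves:
    - [[0,-0.7,0,0],[0,-1.5,0,0],[0,-2.3,0,0],[0,-3.1,0,0],[0,-3.9,0,0],[0,-4.7,0,0],[0,-5.5,0,0],[0,-6.3,0,0],[0,-7.1,0,0],[0,-7.8,0,0],[0,-8.2,0,0],[0,-8.4,0,0],[0,-8.4,0,0],[0,-8.4,0,0]]

```text
t: 8.3
position: [0.5002, 0.0059, 0.3033]
ee_rot: [-0.0, -0.689, 0.725, 0.0]
contact_force: [0.2, 0.5, -1.8]
width: 0.0227
```

Run:
```python
from h import *
p,M,s=pose(); print(p,s["width"],s["joint_pos"].round(2),s["contact_force"].round(1))
t=snap("top","t3");s=snap("side","s3")
hk=p+M@[.16,-.028,-.008]; print(hk)
c=np.zeros((400,800,3),np.uint8)
r=lambda im,x,y,w,h,k:cv2.convertScaleAbs(cv2.resize(im[y:y+h,x:x+w],None,fx=k,fy=k,interpolation=cv2.INTER_CUBIC),alpha=1.5)
c[:,:400]=r(t,260,165,80,80,5);c[:,400:]=r(s,245,135,80,80,5)
cv2.imwrite("pics/z5.png",c)
# circle path: TCP offsets in tool frame for flap angles
px,py=M[:,0],-M[:,1]; hx=px  # hinge +x ~ pole x
hin=np.array([.5205,-.1895,.14]); 
for q in np.radians([79,75,70,65,60,50,40,30,20,10,5,0]):
  e=-px*.174*np.cos(q)+[0,0,.14+.174*np.sin(q)+.004*np.cos(q)]; 
  if q==np.radians(79): e0=e
  print(np.degrees(q).round(), (100*M.T@(e-e0)).round(2))
```

```text
[0.50019823 0.00588416 0.30328366] 0.02273748081594421 [-0.16  0.16  0.08  1.49 -0.   -1.68] [ 0.2  0.5 -1.8]
[ 0.52009867 -0.15532399  0.31127779]
79.0 [0. 0. 0.]
75.0 [-1.18 -0.    0.25]
70.0 [-2.63 -0.    0.67]
65.0 [-4.03 -0.    1.22]
60.0 [-5.38 -0.    1.89]
50.0 [-7.86 -0.    3.57]
40.0 [-10.01  -0.     5.67]
30.0 [-11.75  -0.     8.11]
20.0 [-13.03  -0.    10.83]
10.0 [-13.82  -0.    13.74]
5.0 [-14.01  -0.    15.24]
0.0 [-14.08  -0.    16.76]
```

View pics/z5.png

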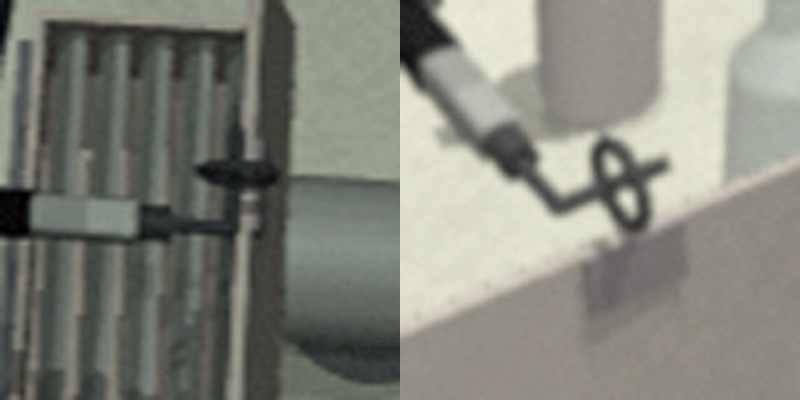

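The prong is through the ring: in the side crop the tip emerges beyond it at about (378,168), and there is no contact force. I'm swinging down the first arc, to about 50°.

servo_tool:
  moves:
    - [[-0.59,0,0.11,0],[-1.03,0,0.21,0],[-1.48,0,0.33,0],[-1.91,0,0.45,0],[-2.34,0,0.58,0],[-2.77,0,0.72,0],[-3.2,0,0.87,0],[-3.62,0,1.04,0],[-4.03,0,1.22,0],[-4.44,0,1.41,0],[-4.85,0,1.61,0],[-5.25,0,1.82,0],[-5.64,0,2.04,0],[-6.03,0,2.27,0],[-6.41,0,2.51,0],[-6.79,0,2.76,0],[-7.15,0,3.02,0],[-7.51,0,3.29,0],[-7.86,0,3.57,0],[-7.86,0,3.57,0]]

```text
t: 10.07
position: [0.5041, 0.0851, 0.267]
ee_rot: [-0.0, -0.689, 0.725, 0.0]
contact_force: [0.6, 0.1, -2.2]
width: 0.0226
```

Run:
```python
from h import *
p,M,s=pose(); print(p,s["width"],s["contact_force"].round(1),s["torque"].round(2))
t=snap("top","t4");s=snap("side","s4")
c=np.zeros((400,800,3),np.uint8)
r=lambda im,x,y,w,h,k:cv2.convertScaleAbs(cv2.resize(im[y:y+h,x:x+w],None,fx=k,fy=k,interpolation=cv2.INTER_CUBIC),alpha=1.5)
c[:,:400]=r(t,230,165,100,100,4);c[:,400:]=r(s,215,135,100,100,4)
cv2.imwrite("pics/z6.png",c)
px=M[:,0]
f=lambda q:-px*.174*np.cos(q)+[0,0,.174*np.sin(q)+.004*np.cos(q)]
for q in range(48,-7,-2): print(q,(100*M.T@(f(np.radians(q))-f(np.radians(50)))).round(2)[[0,2]],end=' ')
```

```text
[0.50414172 0.08506671 0.26696369] 0.022626654409277035 [ 0.6  0.1 -2.2] [-0.04  0.06 -0.01]
48 [-0.46  0.39] 46 [-0.9   0.79] 44 [-1.33  1.21] 42 [-1.75  1.65] 40 [-2.14  2.1 ] 38 [-2.53  2.56] 36 [-2.89  3.04] 34 [-3.24  3.52] 32 [-3.57  4.03] 30 [-3.88  4.54] 28 [-4.18  5.06] 26 [-4.45  5.6 ] 24 [-4.71  6.14] 22 [-4.95  6.7 ] 20 [-5.16  7.26] 18 [-5.36  7.83] 16 [-5.54  8.41] 14 [-5.7   8.99] 12 [-5.83  9.58] 10 [-5.95 10.17] 8 [-6.04 10.77] 6 [-6.12 11.37] 4 [-6.17 11.97] 2 [-6.2  12.58] 0 [-6.21 13.19] -2 [-6.2  13.79] -4 [-6.17 14.4 ] -6 [-6.12 15.01]
```

View pics/z6.png

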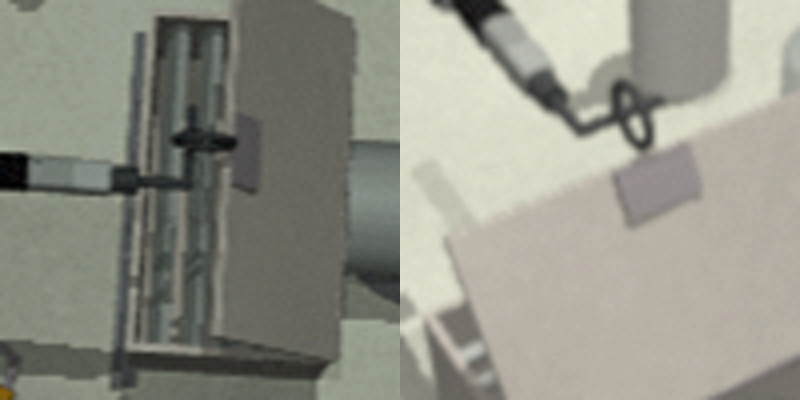

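The flap has followed to roughly 53°, and the prong is still through the ring and in place. I'll carry on down to 12°.

servo_tool:
  moves:
    - [[-0.46,0,0.39,0],[-0.9,0,0.79,0],[-1.33,0,1.21,0],[-1.75,0,1.65,0],[-2.14,0,2.1,0],[-2.53,0,2.56,0],[-2.89,0,3.04,0],[-3.24,0,3.52,0],[-3.57,0,4.03,0],[-3.88,0,4.54,0],[-4.18,0,5.06,0],[-4.45,0,5.6,0],[-4.71,0,6.14,0],[-4.95,0,6.7,0],[-5.16,0,7.26,0],[-5.36,0,7.83,0],[-5.54,0,8.41,0],[-5.7,0,8.99,0],[-5.83,0,9.5,0],[-5.83,0,9.58,0]]

```text
t: 11.83
position: [0.5069, 0.1428, 0.1707]
ee_rot: [-0.0, -0.689, 0.725, 0.0]
contact_force: [-0.4, -0.3, -2.2]
width: 0.0227
```

servo_tool:
  moves:
    - [[-0.07,0,0.25,0],[-0.12,0,0.5,0],[-0.16,0,0.75,0],[-0.2,0,1,0],[-0.23,0,1.25,0],[-0.26,0,1.5,0],[-0.29,0,1.75,0],[-0.31,0,2,0],[-0.33,0,2.2,0],[-0.34,0,2.4,0],[-0.35,0,2.6,0],[-0.36,0,2.8,0],[-0.37,0,3,0],[-0.38,0,3.2,0],[-0.38,0,3.4,0],[-0.38,0,3.6,0],[-0.38,0,3.6,0]]

```text
t: 13.25
position: [0.5073, 0.1464, 0.1353]
ee_rot: [-0.0, -0.689, 0.725, 0.0]
contact_force: [0.0, 0.3, -1.8]
width: 0.0227
```

Run:
```python
from h import *
p,M,s=pose(); print(p,s["width"],s["contact_force"].round(1),s["torque"].round(2))
t=snap("top","t5");s=snap("side","s5")
hk=p+M@[.16,-.028,-.008]; print(hk)
c=np.zeros((400,800,3),np.uint8)
r=lambda im,x,y,w,h,k:cv2.convertScaleAbs(cv2.resize(im[y:y+h,x:x+w],None,fx=k,fy=k,interpolation=cv2.INTER_CUBIC),alpha=1.5)
c[:,:400]=r(t,230,165,100,100,4);c[:,400:]=r(s,215,155,100,100,4)
cv2.imwrite("pics/z7.png",c)
```

```text
[0.50725313 0.14637077 0.13533681] 0.022709777132883403 [ 0.   0.3 -1.8] [-0.11 -0.03  0.05]
[ 0.52716149 -0.01483614  0.14333622]
```

View pics/z7.png

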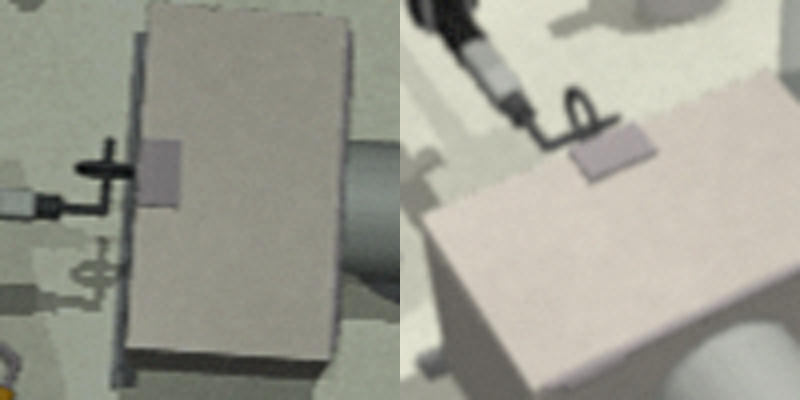

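The flap is about 4° open, with the prong at the bottom of the ring. I'm easing it down slowly while watching the force.

servo_tool:
  moves:
    - [[0,0,0.1,0],[0,0,0.2,0],[0,0,0.3,0],[0,0,0.4,0],[0,0,0.5,0],[0,0,0.6,0],[0,0,0.7,0],[0,0,0.8,0],[0,0,0.9,0],[0,0,1,0],[0,0,1.1,0],[0,0,1.1,0],[0,0,1.1,0]]

```text
t: 14.43
position: [0.5074, 0.1464, 0.1247]
ee_rot: [-0.0, -0.689, 0.725, 0.0]
contact_force: [-0.6, 0.6, -1.2]
width: 0.0229
```

servo_tool:
  moves:
    - [[0,0,0.1,0],[0,0,0.2,0],[0,0,0.2,0],[0,0,0.2,0]]

```text
t: 14.77
position: [0.5075, 0.1464, 0.1228]
ee_rot: [0.0, -0.689, 0.725, -0.0]
contact_force: [-0.6, -1.1, -2.1]
width: 0.0228
```

Run:
```python
from h import *
p,M,s=pose(); print(p,s["contact_force"].round(1),s["torque"].round(2))
```

```text
[0.50747711 0.14638207 0.12284852] [-0.6 -1.1 -2.1] [-0.31  0.01  0.01]
```

servo_tool:
  moves:
    - [[0,0,0.1,0],[0,0,0.2,0],[0,0,0.2,0],[0,0,0.2,0]]

```text
t: 15.1
position: [0.5075, 0.1463, 0.1208]
ee_rot: [-0.0, -0.689, 0.725, -0.0]
contact_force: [-0.1, -0.0, 0.3]
width: 0.0228
```

Run:
```python
from h import *
p,M,s=pose(); print(p,s["contact_force"].round(1),s["torque"].round(2))
```

```text
[0.50753357 0.14625231 0.12080975] [-0.1 -0.   0.3] [-0.66 -0.1  -0.02]
```

servo_tool:
  moves:
    - [[0,0,0.1,0],[0,0,0.2,0],[0,0,0.2,0],[0,0,0.2,0]]

```text
t: 15.43
position: [0.5074, 0.1464, 0.1187]
ee_rot: [-0.0, -0.689, 0.725, -0.0]
contact_force: [-0.3, -1.2, 0.6]
width: 0.0228
```

Run:
```python
from h import *
p,M,s=pose(); print(p,s["contact_force"].round(1),s["torque"].round(2))
t=snap("top","t6");s=snap("side","s6")
hk=p+M@[.16,-.028,-.008]; print(hk,proj("side",[hk+M[:,1]*.028,hk-M[:,1]*.028]))
c=np.zeros((480,800,3),np.uint8)
r=lambda im,x,y,w,h,k:cv2.convertScaleAbs(cv2.resize(im[y:y+h,x:x+w],None,fx=k,fy=k,interpolation=cv2.INTER_CUBIC),alpha=1.5)
c[:400,:300]=r(t,235,165,75,100,4);c[:,310:]=r(s,215,165,490//6+1,80,6)[:,:490]
cv2.imwrite("pics/z8.png",c)
```

```text
[0.50741287 0.14636192 0.11874204] [-0.3 -1.2  0.6] [-0.78 -0.07 -0.  ]
[ 0.52731513 -0.01484473  0.1267618 ] [[251.413021   196.65558552]
 [269.84168246 189.04507487]]
```

View pics/z8.png

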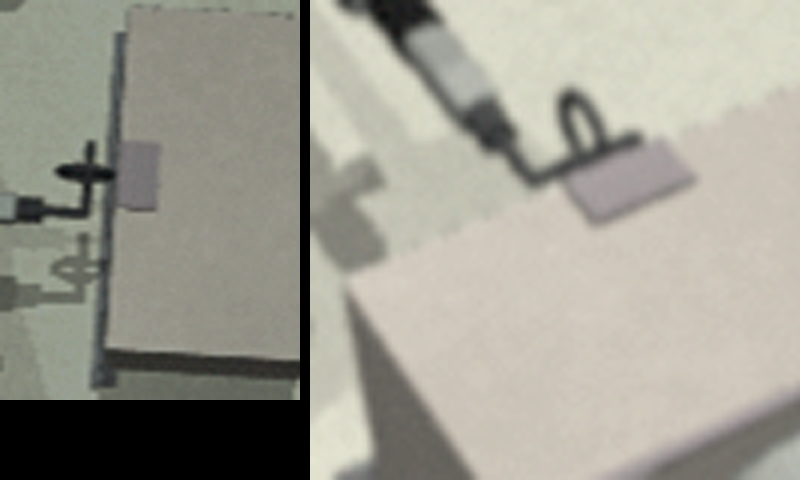

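servo_tool:
  moves:
    - [[0,0,0.1,0],[0,0,0.2,0],[0,0,0.3,0],[0,0,0.3,0],[0,0,0.3,0],[0,0,0.3,0]]

```text
t: 16.03
position: [0.5075, 0.1465, 0.1158]
ee_rot: [0.0, -0.689, 0.725, 0.0]
contact_force: [1.2, 0.9, 0.5]
width: 0.0228
```

Run:
```python
from h import *
p,M,s=pose(); print(p,s["contact_force"].round(1),s["torque"].round(2))
a=cv2.imread("pics/s6.png");b=snap("side","s7")
# flap motion between pics: phase correlation on flap near-left corner and ring regions
for nm,(x,y,w,h) in dict(corner=(212,195,40,40),plate=(255,190,26,14),hook=(240,178,30,22)).items():
    f=lambda i:cv2.cvtColor(i[y:y+h,x:x+w],cv2.COLOR_BGR2GRAY).astype(np.float32)
    print(nm,cv2.phaseCorrelate(f(a),f(b),cv2.createHanningWindow((w,h),cv2.CV_32F)))
c=(np.array([.395,-.033,.148]));print("corner shut",proj("side",c),"2deg",proj("side",c+[0,0,.0052]))
```

```text
[0.50745817 0.14649271 0.11579133] [1.2 0.9 0.5] [-0.47 -0.26  0.09]
corner ((-0.007079206014665829, 0.03782706142115799), 0.9818011289834976)
plate ((0.4818101611307739, 0.45854467606485905), 1.0852546609478233)
hook ((-0.024192251525377628, -0.03292050010669456), 0.9055777490139008)
corner shut [[218.71212068 211.99834327]] 2deg [[218.45320534 210.6002242 ]]
```

On the last 3 mm of push neither the flap nor the hook moved. The pole only pitched in the pads at about 4.5 N, so the flap is on its stop. I'm raising 1 cm to centre the prong in the hole, then withdrawing it along tool +y.

servo_tool:
  moves:
    - [[0,0,-0.2,0],[0,0,-0.5,0],[0,0,-0.8,0],[0,0,-1,0],[0,0,-1,0],[0,0,-1,0]]

```text
t: 16.58
position: [0.5074, 0.1464, 0.1259]
ee_rot: [0.0, -0.689, 0.725, 0.0]
contact_force: [0.1, -1.3, -3.3]
width: 0.0228
```

Run:
```python
from h import *
p,M,s=pose(); print(p,s["contact_force"].round(1),s["torque"].round(2))
a=cv2.imread("pics/s6.png");b=snap("side","s8")
for nm,(x,y,w,h) in dict(corner=(212,195,40,40)).items():
    f=lambda i:cv2.cvtColor(i[y:y+h,x:x+w],cv2.COLOR_BGR2GRAY).astype(np.float32)
    print(nm,cv2.phaseCorrelate(f(a),f(b),cv2.createHanningWindow((w,h),cv2.CV_32F)))
cv2.imwrite("pics/z9.png",cv2.convertScaleAbs(cv2.resize(b[155:225,215:305],None,fx=7,fy=7,interpolation=cv2.INTER_CUBIC),alpha=1.5))
```

```text
[0.50742608 0.14643992 0.12587242] [ 0.1 -1.3 -3.3] [0. 0. 0.]
corner ((-0.280416293622757, 0.12209626598696133), 0.8355564945936202)
```

View pics/z9.png

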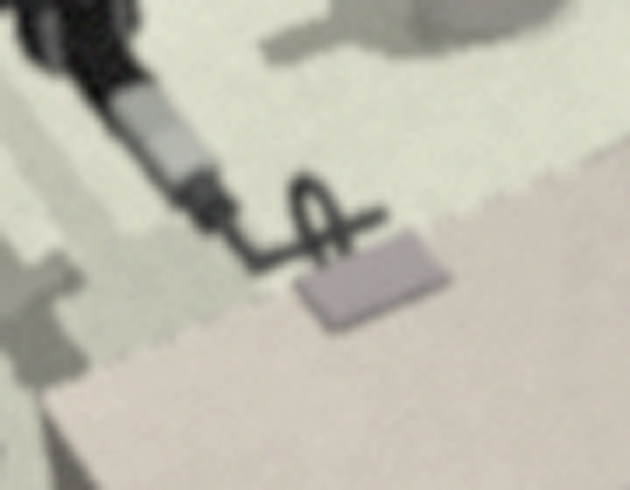

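The prong floats free near the ring's centre with zero moment, so I'm withdrawing it, then lifting.

servo_tool:
  moves:
    - [[0,0.5,-0.1,0],[0,1.2,-0.2,0],[0,2,-0.2,0],[0,2.8,-0.2,0],[0,3.6,-0.2,0],[0,4.4,-0.2,0],[0,5.2,-0.2,0],[0,6,-0.2,0],[0,6.8,-0.2,0],[0,7.4,-0.2,0],[0,7.8,-0.2,0],[0,8,-0.2,0],[0,8,-0.2,0]]

```text
t: 17.72
position: [0.4273, 0.1505, 0.1279]
ee_rot: [0.0, -0.689, 0.725, -0.0]
contact_force: [0.5, -0.5, -2.6]
width: 0.0225
```

servo_tool:
  moves:
    - [[-0.5,0,-1,0],[-1.5,0,-2.5,0],[-3,0,-4,0],[-5,0,-5,0],[-7,-0.5,-5,0],[-9,-2,-5,0],[-11,-4,-5,0],[-13,-6,-5,0],[-14.5,-8,-5,0],[-15.5,-10,-5,0],[-16,-11,-5,0],[-16,-11.3,-5,0],[-16,-11.3,-5,0],[-16,-11.3,-5,0]]

```text
t: 18.88
position: [0.5481, 0.3042, 0.1774]
ee_rot: [-0.0, -0.689, 0.725, 0.0]
contact_force: [0.1, 0.4, -2.7]
width: 0.0225
```

Run:
```python
from h import *
p,M,s=pose(); print(p,s["contact_force"].round(1),s["torque"].round(2),s["width"],s["t"])
a=cv2.imread("pics/s6.png");b=snap("side","s9")
for nm,(x,y,w,h) in dict(corner=(212,195,40,40),right=(265,200,70,30)).items():
    f=lambda i:cv2.cvtColor(i[y:y+h,x:x+w],cv2.COLOR_BGR2GRAY).astype(np.float32)
    print(nm,cv2.phaseCorrelate(f(a),f(b),cv2.createHanningWindow((w,h),cv2.CV_32F)))
# hook height: dark pixels near predicted hook corner
hk=p+M@[.16,0,-.008]; print("pred corner",proj("side",hk),"if +8mm",proj("side",hk+[0,0,.008]))
u,v=proj("side",hk)[0].astype(int); c=b[v-14:v+12,u-12:u+24].max(2); print((c<75).astype(int).tolist().__str__().replace(", ","").replace("][","\n"))
```

```text
[0.54806274 0.30418895 0.17738297] [ 0.1  0.4 -2.7] [-0.01  0.04  0.01] 0.022533137377520135 18.8833
corner ((0.2659167455372611, -0.05173293169314164), 0.48024189233779907)
right ((0.10457942398470266, 0.15073432568956413), 1.1053081393241881)
pred corner [[234.22717876 142.67914353]] if +8mm [[233.95014846 140.40288602]]
[[000000000000000000000000000000000000
000001000000000000000000000000000000
100111100000000000000000000000000000
111111110000000000000000000000000000
011111111000000000000000000000000000
001111111100000000000000000000000000
000111111100000000000000000000000000
000001111100000000000000001110000000
000001111100000000000001111000000000
000000001110000000001111000000000000
000000000011000001111000000000000000
000000000001101111100000000000000000
000000000001111100000000000000000000
000000000000000000000000000000000000
000000000000000000000000000000000000
000000000000000000000000000000000000
000000000000000000000000000000000000
000000000000000000000000000000000000
000000000000000000000000000000000000
000000000000000000000000000000000000
000000000000000000000000000000000000
000000000000000000000000000000000000
000000000000000000000000000000000000
000000000000000000000000000000000000
000000000000000000000000000000000000
000000000000000000000000000000000000]]
```

The flap stayed put after unhooking. The pole is about 3° nose-up in the grip, so its tail will touch first and I'll settle it flat with a slow last centimetre.

servo_tool:
  moves:
    - [[0,0,1,0],[0,0,3,0],[0,0,5,0],[0,0,7,0],[0,0,9,0],[0,0,11,0],[0,0,13,0],[0,0,14.5,0],[0,0,15.5,0],[0,0,16,0],[0,0,16.2,0],[0,0,16.2,0]]

```text
t: 19.93
position: [0.5485, 0.3045, 0.016]
ee_rot: [0.0, -0.689, 0.725, -0.0]
contact_force: [-0.0, 0.4, -3.0]
width: 0.023
```

servo_tool:
  moves:
    - [[0,0,0.1,0],[0,0,0.2,0],[0,0,0.3,0],[0,0,0.4,0],[0,0,0.5,0],[0,0,0.6,0],[0,0,0.7,0],[0,0,0.8,0],[0,0,0.9,0],[0,0,1,0],[0,0,1.1,0],[0,0,1.15,0],[0,0,1.15,0],[0,0,1.15,0]]

```text
t: 21.1
position: [0.5486, 0.3045, 0.0044]
ee_rot: [0.0, -0.689, 0.725, -0.0]
contact_force: [-0.2, -2.0, 2.0]
width: 0.0228
```

Run:
```python
from h import *
p,M,s=pose(); print(p,s["contact_force"].round(1),s["torque"].round(2),s["width"],s["t"])
```

```text
[0.54857692 0.30448739 0.00441214] [-0.2 -2.   2. ] [ 0.15  0.02 -0.05] 0.022771203225519173 21.1
```

servo_tool:
  moves:
    - [[0,0,0.05,0],[0,0,0.1,0],[0,0,0.1,0],[0,0,0.1,0]]

```text
t: 21.43
position: [0.5487, 0.3045, 0.0041]
ee_rot: [0.0, -0.689, 0.725, -0.0]
contact_force: [-1.4, -3.4, 7.8]
width: 0.0227
```

servo_tool:
  moves:
    - [[0,0,0,0],[0,0,0,0],[0,0,0,0],[0,0,0,0],[0,0,0,0],[0,0,0,0],[0,0,0,0],[0,0,0,0]]
  grip: 0.6

```text
t: 22.1
position: [0.5484, 0.3045, 0.0032]
ee_rot: [-0.0, -0.689, 0.725, 0.0]
contact_force: [0.6, -0.0, 0.1]
width: 0.0681
```

servo_tool:
  moves:
    - [[0,0,-0.5,0],[0,0,-1.5,0],[0,0,-3,0],[0,0,-5,0],[0,0,-8,0],[0,0,-11,0],[0,0,-14,0],[0,0,-17,0],[0,0,-20,0],[-3,0,-22,0],[-6,0,-23,0],[-9,0,-23,0],[-12,0,-23,0],[-15,0,-23,0],[-17,0,-23,0],[-18,0,-23,0],[-18,0,-23,0],[-18,0,-23,0]]

```text
t: 23.6
position: [0.5572, 0.4845, 0.2336]
ee_rot: [0.0, -0.689, 0.724, -0.0]
contact_force: [0.3, -0.9, -0.1]
width: 0.0684
```

Run:
```python
from h import *
p,M,s=pose(); print(p,s["contact_force"].round(1),s["width"],s["t"])
t=snap("top","t10");s=snap("side","s10")
c=np.zeros((600,800,3),np.uint8)
c[:300,:400]=cv2.resize(t,(400,300));c[300:,:400]=cv2.resize(s,(400,300))
c[:,400:]=cv2.resize(s[110:260,200:300],(400,600),interpolation=cv2.INTER_CUBIC)
cv2.imwrite("pics/z10.png",cv2.convertScaleAbs(c,alpha=1.4))
```

```text
[0.55722292 0.48447754 0.23358835] [ 0.3 -0.9 -0.1] 0.06844581416560819 23.6
```

View pics/z10.png

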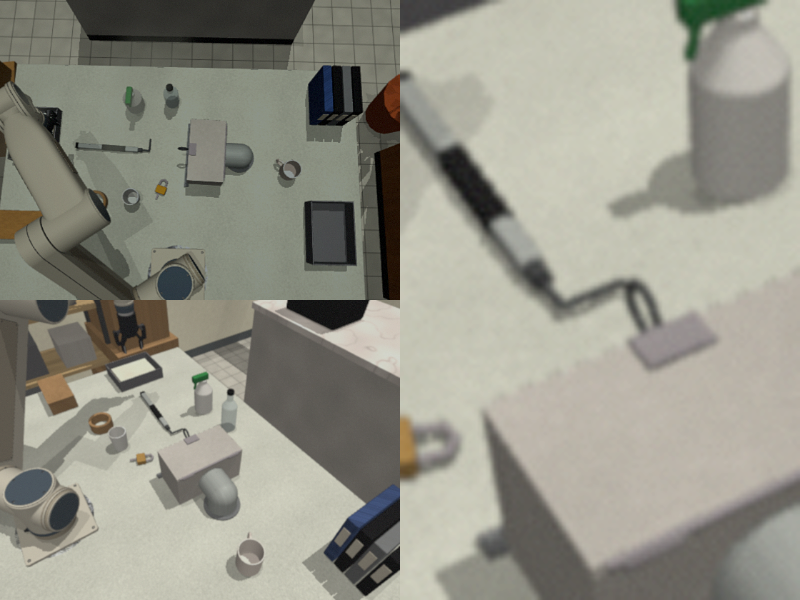

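The final view shows the flap flat on the box and the pole lying flat and clear of it. In the top view the hook tip is about 45 px of the original image from the ring; the overlap in the side view is only perspective. Nothing else looks moved, so I'm handing in.

Run:
```python
from h import *
a=cv2.imread("pics/top0.png");b=cv2.imread("pics/top10.png") if False else cv2.imread("pics/t10.png")
for n,(x,y,w,h) in dict(cup=(168,258,32,32),lock=(212,245,28,34),spray=(168,115,40,45),bottle=(222,112,34,44),mug=(380,218,46,36)).items():
    f=lambda i:cv2.cvtColor(i[y:y+h,x:x+w],cv2.COLOR_BGR2GRAY).astype(np.float32)
    print(n,np.round(cv2.phaseCorrelate(f(a),f(b),cv2.createHanningWindow((w,h),cv2.CV_32F))[0],2))
print(manip.job_done())
```

```text
cup [-0.04  0.04]
lock [ 0.03 -0.  ]
spray [0.06 0.48]
bottle [-0.01  0.65]
mug [0.04 0.02]
the job is handed in; nothing more can be done
None
```

The flap is shut, the pole is unhooked and lying flat on the worktop, and the job was handed in at about 24 s of the 64 s allowed. I put the hook through the ring, swung the flap down slowly from about 79°, and pushed until it stopped. Then I drew the prong out sideways, set the pole down tail first, pressed it flat and released it.

**Flap:**
- **Stop:** the last 3 mm of push moved neither the flap nor the hook. It stayed put when I unhooked.
- **Corner height:** one free-edge corner showed about 1 px below its predicted shut row, which fits fully shut. It was 3 px off sideways, so this does not confirm the angle any closer than about 2°.

**Pole:** it tipped about 3° nose-up in the grip during that last push. It was levelled as it was set down, and it looks flat and well clear of the ring in the final view.

**Other things:**
- **Cup, padlock and mug:** shifts under 0.1 px between the first and last top pictures.
- **Spray bottle and drinking bottle:** shifts of 0.5 and 0.65 px (1–2 mm). The arm never came near them, so I put this down to changed shadows, but I did not check it separately.
- **Tape roll:** not measured because the arm hid it from above. It looks in place in the side view.

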